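Refit the hob's missing control knob

ROBOT

A 6-joint arm with a two-finger parallel gripper is mounted at the origin on the work surface. World frame = base frame: x ahead of the robot, y to its left, z up, the work surface at z = 0. Lengths are in mm, angles in rad, forces in N, time in s.
With the tool pointing down it reaches from about 400 to 925 mm from the base axis. Payload 12.5 kg.
Tool frame: the origin (TCP) lies midway between the tips of the shut fingers; the grasp point (between the pads) lies 19 mm behind it (env.grip_depth is the distance from the TCP to the grasp point, in mm); z points along the fingers, y is the line along which they close (so a half turn about z gives the same grasp; the last joint's range is limited). The gripper opens to 95 mm and grips with 3 to 60 N. Pads are 20 mm wide; open, the fingers measure 119 mm over their backs; the gripper's body (75 mm by 180 mm) begins 59 mm behind the grasp point.
Start: joints at [-1.436, 0.491, 1.559, -0, 1.092, -0.106], TCP at [149.072, -606.98, 214.661] pointing down, gripper open.
Joint ranges: [-3.1, 3.1], [-0.84, 2.19], [0.05, 2.79], [-1.13, 4.28], [0.06, 2.93], [-2.69, 2.69]. Speed limits (rad/s): [2.22, 2.22, 2.79, 3.14, 3.14, 3.14].

INTERFACE

Orientations are given as [roll, pitch, yaw] about the fixed x, y, z axes, in that order (R = Rz(yaw) Ry(pitch) Rx(roll)).
In Python, from cell import monitor, viewer, order, env gives the robot as it stands.
- The arm moves only by the tool move_arm, never from a script. Its argument "moves" is one flat list of numbers, 4 for each row, row after row: the shift along the tool's x, y, z normalised to -1 to 1, where 1 is 0.15 m, then the turn about the tool's z normalised to -1 to 1, where 1 is pi/2 rad. A call has 1 to 10 rows; each row shifts and turns the commanded pose from where the row before left it, along the tool's axes as they then stand; what a row does not reach is not made up. A row lasts 1/8 s, in which the tool goes at most 62.5 mm and 10.7 degrees, less where a joint would pass 70% of its speed; a pose out of reach is approached as far as the arm can. A call with a number of a shift or a turn outside -1 to 1 is refused whole. A call with a gripper value outside its range is refused whole. "claw" is the finger opening in mm, from 0 to 95.1, set as the call begins (left out, the last holds). The fingers move at their own pace and stop on an object; the grip force is fixed at half the most. Time passes only in rows, so rows that do not move let the fingers close. It gives the time, the measured TCP pose, the force, the opening and the grip force at its end, in the units of the state.
- monitor.state(): the state, without advancing time (a new reading comes with each control period).
- viewer.read_camera(name): name is "side" or "top"; returns the picture (384x512x3 uint8, red, green, blue); there is no depth.
- viewer.camera_info(name): a dict with "K" (3x3 intrinsics, pixels), "dist_coeffs" ([k1, k2, p1, p2, k3] as OpenCV has them; the pictures are not rectified), "camera_from_world" (4x4, takes a point from world to camera coordinates). Camera axes: x right, y down, z forward; pixel columns grow to the right and rows downward; lengths in mm; the calibration is good to about 2 mm. A picture is of the moment at which its call begins. camera_info takes no time and is no camera call.
- order.job_done(): hands the job in; it is judged then, once.
The state is a dict: "t": time; "joints": joint angles; "qvel": joint speeds; "tau": joint torques, N m; "eef_pos": TCP position; "tcp_rot": TCP orientation; "ft_force": force on the tool from outside, world axes, zero at the start; "moment": the same for the moment, N m; "opening": opening from 0.0 (shut) to 1.0 (fully open); "grip_force": force on a finger pad.
Only numpy, scipy, OpenCV 4.12 (cv2) and the standard library are available. Lean on these libraries where they do the work, as an engineer would, in place of code of your own. Each camera call takes 0.05 s, during which the arm holds its last target. There are 200 camera calls.

TASK

One control knob has come off the portable two-plate hob. Take the loose knob that matches the two still on the hob, set it on the bare flattened shaft, turning it until its slot finds the shaft, and press it down firmly until its skirt sits flush on the shaft's base disc; then let go. Leave the other two loose knobs where they lie.

Things in the scene. Friction and masses are not known exactly. Their poses are not given: they have to be found in the camera images.
- knob: Loose black hob knob, upright: round skirt 56 mm across, 8 high, with a grip bar 48 long (x), 24 thick (y), top at 40, a white line along it. Two alike sit fixed on the hob. Origin: centre of underside, z up. Slot underneath 28 (x) x 15 (y), 34 deep, mouth flared to 39 x 28 over the lowest 7 mm; fits the shaft either way round (half a turn). About 90 g
- shaft: The bare, fixed shaft (does not turn) in the row of 3 controls on the hob. Upright tang 20 mm long (x), 7 thick (y), rounded tip 25 above a 60 mm black base disc. Origin: axis at the disc's top face, 63 above the counter, z up; a knob fully home has its origin here. Slot passes if bar and tang agree to 20 deg. Neighbours 110 mm off, 40 high; hob plates lower than the tip
- small_knob: A loose smaller black bar knob, 32 mm across, 24 high, not for this hob; leave alone. Origin: centre of underside, x along its bar
- round_knob: A loose round black cupboard knob, mushroom-shaped, 48 mm across, 34 high, no bar; leave alone. Origin: centre of underside
Things that resemble listed ones, but are neither listed nor needed, are in the scene too. Leave any blue, purple or turquoise look-alike of the knob alone.

How it is judged (in metres and radians):
On the way:
1. the knob is fully down on the shaft and pressed with more than 3 N (horizontal distance between knob and shaft below 0.01 m and z of knob in the frame of shaft below 0.005 m and contact force between knob and shaft above 3 N), for 0.1 s.
At the end, for the whole second after the job is handed in: The knob sits on the shaft, centred within 10 mm, its underside within 4 mm of the base disc, upright within 6 degrees, its bar along the tang within 25 degrees, at rest and released; the other two loose knobs are within 30 mm of where they started (horizontal distance between knob and shaft below 0.01 m and z of knob in the frame of shaft between -0.004 and 0.004 m and angle between the x axis of knob and the x axis of shaft, either way round below 0.45 rad and angle between knob's own z axis and vertical below 0.1 rad and linear speed of knob below 0.02 m/s and distance of each of small_knob, round_knob from where it was at the start of the episode below 0.03 m); the robot touches nothing.
It also fails if it takes over 45 s, if anything falls off the work surface, if the arm or the gripper's body presses on something with over 40 N, if the wrist force passes 120 N, or if a joint passes its speed limit or range.

## Working session

There is one attempt and no reset: what is moved stays moved. The work goes in short steps, Python scripts to look and compute and a tool call to move; the robot and the scene stay as the last step left them, time stands still between calls to the robot, and variables do not carry over. Pictures are saved under pics/ and viewed, at most 10 in all, crops included, and the job is handed in when it is done.

Besides the shell and the picture viewer there is one more tool, called after "Call:" as name(argument=value, ...), one argument or row to a line, values as JSON. move_arm: Moves the arm, as the interface text tells. Scaled input: -1 to 1 covers 0.15 m each way for a shift and pi/2 rad each way for a turn. Its arguments: {"type":"object","properties":{"moves":{"type":"array"},"claw":{"type":"number"}},"required":["moves"]}

```bash
mkdir -p pics; cat > h.py <<'E'
import numpy as np, cv2
from cell import monitor, viewer, order, env
def snap(cam,name,crop=None,s=1):
    im=viewer.read_camera(cam)[:,:,::-1]
    if crop: x0,y0,x1,y1=crop; im=im[y0:y1,x0:x1]
    cv2.imwrite('pics/'+name,cv2.resize(im,None,fx=s,fy=s,interpolation=cv2.INTER_CUBIC))
def ray(cam,uv):
    i=viewer.camera_info(cam);K=np.array(i['K'],float);d=np.array(i['dist_coeffs'],float);T=np.array(i['camera_from_world'])
    n=cv2.undistortPoints(np.array(uv,float).reshape(-1,1,2),K,d).reshape(-1,2)
    D=np.c_[n,np.ones(len(n))]@T[:3,:3]; return -T[:3,:3].T@T[:3,3],D
def at_z(cam,uv,z):
    o,D=ray(cam,uv); return o+D*((z-o[2])/D[:,2])[:,None]
def proj(cam,P):
    i=viewer.camera_info(cam);T=np.array(i['camera_from_world'])
    return cv2.projectPoints(np.array(P,float).reshape(-1,1,3),cv2.Rodrigues(T[:3,:3])[0],T[:3,3],np.array(i['K'],float),np.array(i['dist_coeffs'],float))[0].reshape(-1,2)
E
python3 - <<'E'
from h import *
snap('top','t0.png',s=1.5); snap('side','s0.png',s=1.5)
print(monitor.state())
for c in('top','side'): print(ray(c,[[256,192]]))
E
```

```text
{'t': 0.1, 'joints': array([-1.43561319e+00,  4.91469554e-01,  1.55938410e+00,  2.24070245e-05,
        1.09170464e+00, -1.05630595e-01]), 'qvel': array([-0.00062875, -0.00160011, -0.00201427, -0.00026485, -0.00313889,
       -0.0002724 ]), 'tau': array([ 3.84966843e-03, -6.13622332e+01, -2.58607131e+01,  6.94256206e-02,
        4.69965313e-02, -6.05670198e-05]), 'eef_pos': array([ 149.03789752, -606.7499521 ,  214.14017151]), 'tcp_rot': array([-3.14063449e+00, -1.21575030e-04,  2.40803332e-01]), 'ft_force': array([ 0.22446193, -0.8782221 , -0.84702331]), 'moment': array([ 0.00967508, -0.05728498,  0.01298628]), 'grip_force': 0.0, 'opening': 0.9998378327985342}
(array([ 262.9902257 ,   -2.31401862, 1066.49636831]), array([[ 0.19183521, -0.00498056, -0.98150432]]))
(array([-233.57336876, -927.30685241,  770.54507254]), array([[ 0.52328479,  0.6667984 , -0.53082825]]))
```

View pics/t0.png

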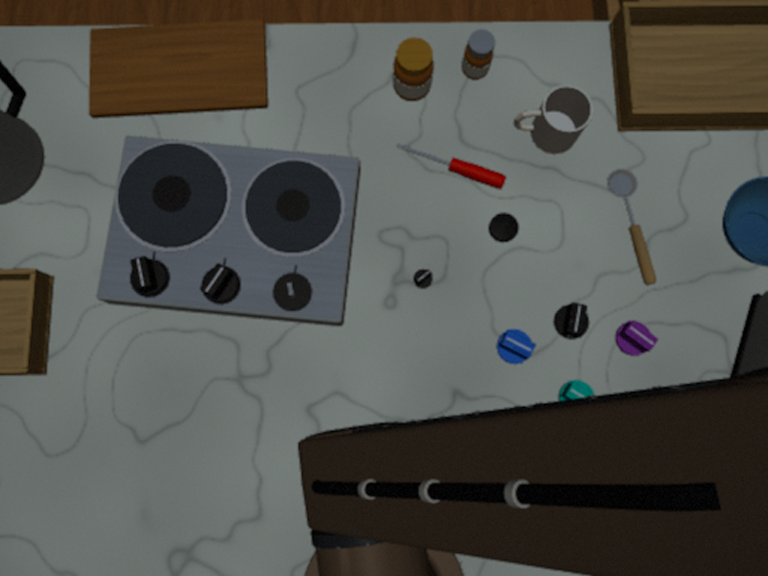

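View pics/s0.png

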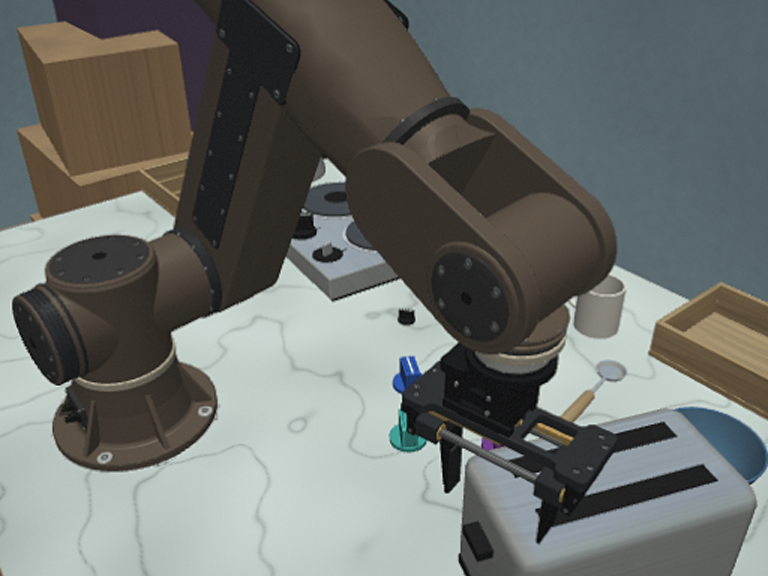

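The top view (1.5×) shows these candidates:
- Black bar knob at (572,320), which matches the hob's knobs at (149,276) and (220,283).
- Small bar knob at (423,278).
- Round knob at (503,227).
- Blue look-alike at (516,346), purple at (636,338) and turquoise at (577,393).

The bare shaft is at (292,291). I choose (572,320) and will check it in a close crop.

```bash
python3 - <<'E'
from h import *
im=viewer.read_camera('top')[:,:,::-1]
a=im[185:255,340:410]; b=im[160:230,160:230]
cv2.imwrite('pics/c1.png',cv2.resize(np.hstack([a,b]),None,fx=5.7,fy=5.7,interpolation=cv2.INTER_CUBIC))
E
```

```text
(no output)
```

View pics/c1.png

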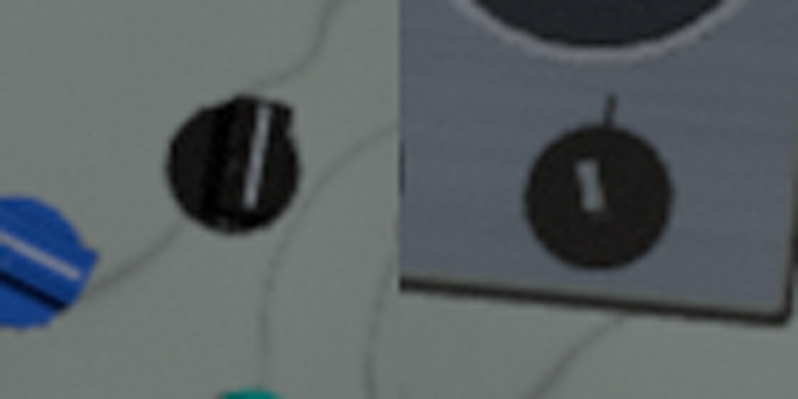

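The crop confirms the choice: a black knob with skirt, bar and white line, skirt centre at crop (232,168), line from (262,107) to (250,207). The bare disc is centred at crop (598,197), with the tang a light sliver from about (585,160) to (597,210).

```bash
python3 - <<'E'
from h import *
f=lambda u,v:[340+u/5.7-.4,185+v/5.7-.4]
g=lambda u,v:[160+(u-399)/5.7-.4,160+v/5.7-.4]
k=at_z('top',[f(232,168)],6)[0]; L=at_z('top',[f(262,107),f(250,207)],40)
d=L[0]-L[1]; print('knob',k,L,'mid',L.mean(0),'yaw',np.degrees(np.arctan2(d[1],d[0])),np.linalg.norm(d))
s=at_z('top',[g(598,197)],63)[0]; print('shaft',s)
n=at_z('top',[[149/1.5,276/1.5],[220/1.5,283/1.5]],68); print('nbrs',n)
E_=at_z('top',[g(115+399,285),g(776,322)],60);print(E_)
inv=lambda p:np.round((p+.4-160)*5.7+[399,0],0)
for y in range(-20,41,10):
  a=np.radians(y);R=np.array([[np.cos(a),-np.sin(a)],[np.sin(a),np.cos(a)]])
  P=[[*(R@[x,w]+s[:2]),z] for z in(63,86) for x in(10,-10) for w in(3.5,-3.5)]
  p=proj('top',P);print(y,[tuple(((q+.4-[160,160])*5.7+[399,0]).round().astype(int).tolist()) for q in p])
E
```

```text
knob [ 411.74263629 -306.76796286    6.        ] [[ 432.11831141 -311.04054691   40.        ]
 [ 390.79007908 -303.32863557   40.        ]] mid [ 411.45419525 -307.18459124   40.        ] yaw -10.569916930999598 42.041602772912945
shaft [456.07968564 133.65027958  63.        ]
nbrs [[481.88072948 350.58602377  68.        ]
 [469.45751232 242.26644268  68.        ]]
[[421.22132921 167.31404732  60.        ]
 [404.7143825   62.41031858  60.        ]]
-20 [(599, 171), (615, 177), (581, 217), (597, 223), (591, 160), (607, 165), (573, 207), (590, 213)]
-10 [(594, 172), (611, 174), (585, 220), (602, 223), (586, 160), (604, 163), (577, 209), (594, 212)]
0 [(590, 173), (607, 173), (589, 222), (606, 221), (582, 161), (599, 161), (581, 211), (599, 211)]
10 [(585, 175), (603, 171), (593, 223), (611, 219), (577, 163), (595, 160), (586, 212), (603, 209)]
20 [(582, 177), (598, 171), (598, 223), (615, 217), (573, 166), (590, 160), (590, 213), (607, 206)]
30 [(578, 180), (593, 172), (603, 222), (618, 214), (570, 169), (585, 160), (595, 212), (610, 203)]
40 [(575, 184), (589, 173), (607, 221), (621, 210), (567, 173), (581, 162), (599, 211), (613, 199)]
```

Call:
move_arm(
  moves=[0,0,0,0.09,0,0,0,0.09,0,0,0,0.09,0.193,-0.327,0,0,0.193,-0.327,0,0,0.193,-0.327,0,0,0.193,-0.327,0,0,0.193,-0.327,0,0,0.193,-0.327,0,0,0.193,-0.327,0,0],
  claw=60,
)

```text
t: 1.4
eef_pos: [411.9, -304.8, 214.7]
tcp_rot: [3.141, -0.0, -0.183]
ft_force: [-0.3, -0.3, 0.2]
opening: 0.634
grip_force: 0.0
```

Call:
move_arm(
  moves=[0,0.013,0.25,0,0,0,0.25,0,0,0,0.25,0,0,0,0.23,0,0,0,0,0,0,0,0,0],
)

```text
t: 2.15
eef_pos: [410.9, -308.6, 68.6]
tcp_rot: [3.141, -0.001, -0.183]
ft_force: [-1.0, -0.1, -0.1]
opening: 0.631
grip_force: 0.0
```

```bash
python3 - <<'E'
from h import *
p=proj('side',[[411.5,-307,20]])[0];print(p,monitor.state()['eef_pos'])
x,y=int(p[0]),int(p[1]);snap('side','s1.png',(max(0,x-70),max(0,y-75),x+70,y+45),5)
E
```

```text
[310.45929558 262.64127248] [ 410.89247189 -308.59392314   68.57720396]
```

View pics/s1.png

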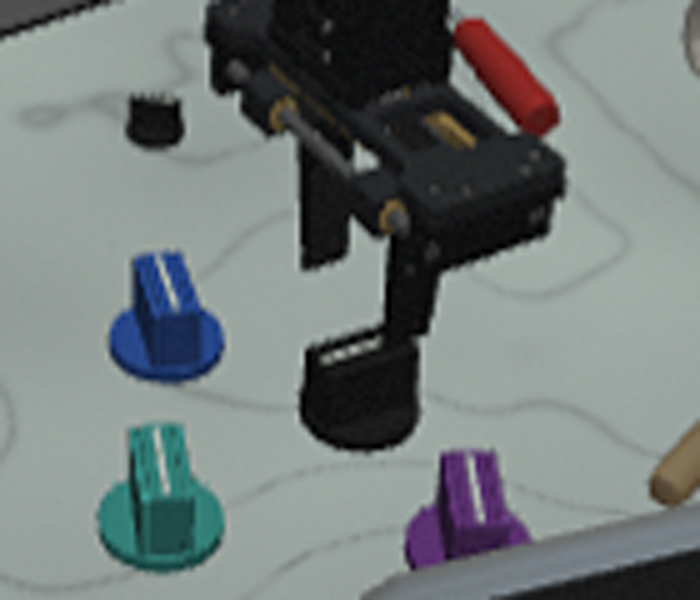

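The side crop shows the knob upright at (360,400), with the open fingers above and either side of its bar and the look-alikes clear of them. I'll descend and close.

Call:
move_arm(
  moves=[0,-0.01,0.18,0,0,0,0.18,0,0,0,0,0],
)

```text
t: 2.58
eef_pos: [410.7, -306.7, 13.7]
tcp_rot: [-3.141, 0.001, -0.183]
ft_force: [-0.8, 0.4, 0.7]
opening: 0.629
grip_force: 0.0
```

Call:
move_arm(
  moves=[0,0,0,0,0,0,0,0,0,0,0,0,0,0,0,0,0,0,0,0,0,0,0,0],
  claw=0,
)

```text
t: 3.32
eef_pos: [411.0, -306.9, 14.0]
tcp_rot: [3.141, -0.001, -0.183]
ft_force: [0.2, 0.3, 5.6]
opening: 0.252
grip_force: 29.5
```

Call:
move_arm(
  moves=[0,0,-0.25,0,0,0,-0.25,-0.076,0,0,-0.25,-0.076,0,0,-0.25,-0.076,0.101,-0.355,0,0,0.101,-0.355,0,0,0.101,-0.355,0,0,0.101,-0.355,0,0,0,0,0,0],
)

```text
t: 4.45
eef_pos: [433.2, -83.5, 163.6]
tcp_rot: [-3.141, 0.001, 0.179]
ft_force: [-0.7, -0.7, -0.4]
opening: 0.251
grip_force: 29.5
```

```bash
python3 - <<'E'
from h import *
a=viewer.read_camera('top')[:,:,::-1][165:225,165:225]
b=viewer.read_camera('side')[:,:,::-1]
p=proj('side',[[456,133.6,75]])[0];x,y=p.astype(int);print(p)
b=b[y-30:y+30,x-30:x+30]
cv2.imwrite('pics/c2.png',cv2.resize(np.hstack([a,b]),None,fx=6.6,fy=6.6,interpolation=cv2.INTER_CUBIC))
s=np.array([456,133.6])
for yd in(-10,0,10,20,30):
  t=np.radians(yd);R=np.array([[np.cos(t),-np.sin(t)],[np.sin(t),np.cos(t)]])
  P=[[*(R@[u,w]+s),z] for z in(63,86) for u in(10,-10) for w in(3.5,-3.5)]
  print(yd,[tuple(((q+.4-[x-30,y-30])*6.6+[396,0]).round().astype(int).tolist()) for q in proj('side',P)])
E
```

```text
[217.05613466 165.21006294]
-10 [(616, 217), (622, 224), (575, 228), (581, 235), (613, 171), (620, 178), (572, 182), (578, 189)]
0 [(612, 216), (621, 222), (575, 230), (584, 236), (610, 170), (619, 176), (572, 184), (581, 190)]
10 [(609, 215), (620, 220), (577, 232), (588, 237), (606, 169), (617, 174), (574, 186), (585, 191)]
20 [(605, 214), (618, 218), (579, 233), (592, 237), (602, 169), (615, 173), (576, 188), (589, 192)]
30 [(601, 214), (615, 217), (582, 235), (596, 238), (598, 169), (613, 171), (579, 189), (593, 192)]
```

View pics/c2.png

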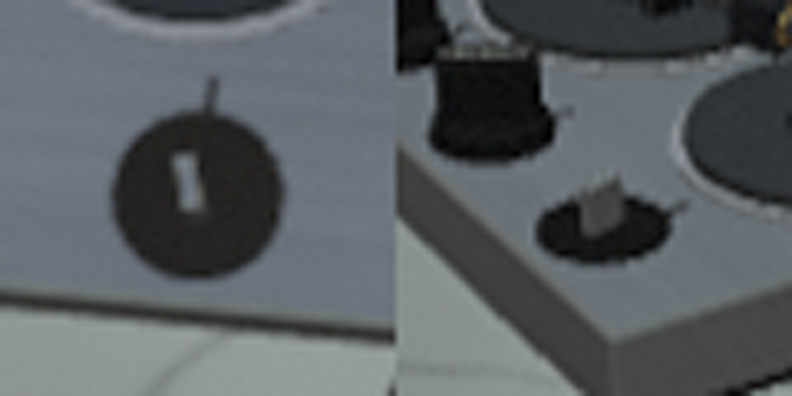

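Top disc centre is at (198,195), with the tang running (180,155) to (195,210), so its yaw is about 10°. The side view at (604,210) agrees within about 1 px. Next I move over the shaft.

Call:
move_arm(
  moves=[0.102,-0.349,0,0,0.102,-0.349,0,0,0.102,-0.349,0,0,0.102,-0.349,0,0,0,0,0,0,0,0,0,0],
)

```text
t: 5.3
eef_pos: [457.5, 129.3, 163.4]
tcp_rot: [3.141, 0.001, 0.174]
ft_force: [-0.5, -1.4, -1.2]
opening: 0.254
grip_force: 29.5
```

Call:
move_arm(
  moves=[-0.005,-0.027,0.1,0,0,0,0.13,0,0,0,0.13,0,0,0,0,0,0,0,0,0],
)

```text
t: 5.92
eef_pos: [456.3, 133.3, 110.2]
tcp_rot: [3.141, -0.0, 0.173]
ft_force: [0.1, 0.5, -0.9]
opening: 0.256
grip_force: 29.5
```

```bash
python3 - <<'E'
from h import *
print(monitor.state()['eef_pos'])
snap('side','s2.png',(177,115,267,195),7)
E
```

```text
[456.302802   133.28904974 110.15648806]
```

View pics/s2.png

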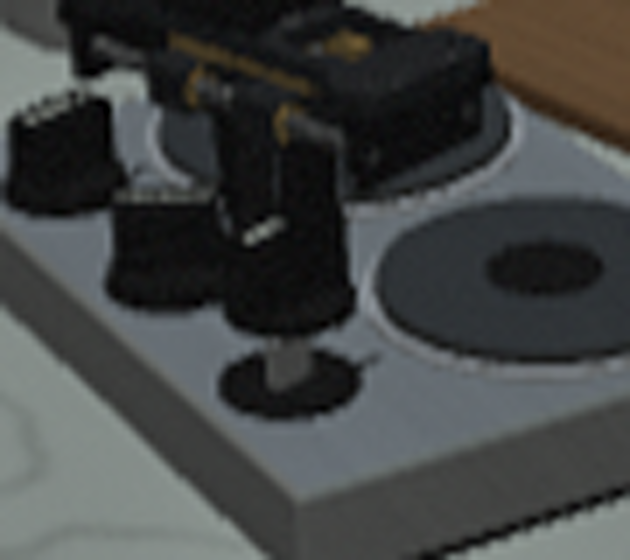

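The knob's skirt is centred at column 290 over the disc at (290,382), and the tang shows beneath it at (288,365). It is aligned, so I'll lower it gently.

Call:
move_arm(
  moves=[0,0,0.03,0,0,0,0.03,0,0,0,0.03,0,0,0,0.03,0,0,0,0,0],
)

```text
t: 6.6
eef_pos: [455.7, 134.3, 91.2]
tcp_rot: [3.142, 0.001, 0.175]
ft_force: [0.5, 0.4, -0.7]
opening: 0.254
grip_force: 29.5
```

Call:
move_arm(
  moves=[0,0,0.03,0,0,0,0.03,0,0,0,0.02,0,0,0,0,0],
)

```text
t: 7.1
eef_pos: [455.7, 134.2, 79.3]
tcp_rot: [3.142, 0.001, 0.175]
ft_force: [0.1, 0.4, -1.7]
opening: 0.255
grip_force: 29.5
```

Call:
move_arm(
  moves=[0,0,0.01,0,0,0,0.01,0,0,0,0.01,0,0,0,0,0],
)

```text
t: 7.6
eef_pos: [456.1, 134.3, 76.8]
tcp_rot: [-3.142, -0.002, 0.174]
ft_force: [-6.5, -1.7, 26.1]
opening: 0.255
grip_force: 29.9
```

Call:
move_arm(
  moves=[0,0,0.005,0,0,0,0,0,0,0,0,0],
)

```text
t: 7.98
eef_pos: [456.3, 134.3, 76.6]
tcp_rot: [-3.142, -0.003, 0.174]
ft_force: [-8.4, -0.9, 36.5]
opening: 0.25
grip_force: 30.0
```

Call:
move_arm(
  moves=[0,0,0,0,0,0,0,0,0,0,0,0,0,0,0,0,0,0,0,0,0,0,-0.1,0,0,0,-0.2,0,0,0,-0.3,0,0,0,-0.3,0,0,0,0,0],
  claw=60,
)

```text
t: 9.22
eef_pos: [457.0, 134.5, 212.0]
tcp_rot: [3.141, -0.006, 0.175]
ft_force: [0.3, -0.1, 0.3]
opening: 0.632
grip_force: 0.0
```

```bash
python3 - <<'E'
from h import *
print(monitor.state()['eef_pos'])
snap('side','s3.png',(177,115,267,195),7)
E
```

```text
[456.97390226 134.45943059 212.01438253]
```

View pics/s3.png

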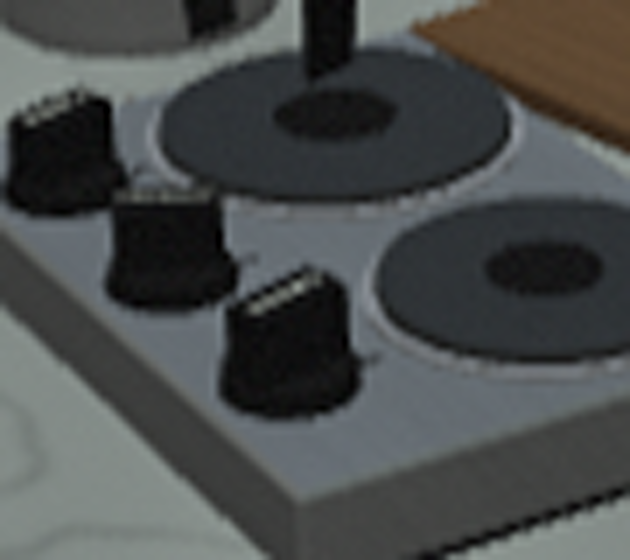

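The knob at (290,345) sits flush on its disc, upright like its neighbours, and the gripper is clear.

```bash
python3 -c "
from cell import order; print(order.job_done())"
```

```text
the job is handed in; nothing more can be done
None
```

The matching knob is on the bare shaft, pressed down with about 36 N and released; the last picture shows it flush on the disc, the other two loose knobs were never touched, and the job is handed in.

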